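Stand the slumped slide box back in its row

TASK

One of the grey microscope-slide boxes has slumped out of its row and leans on the box lying flat beside it. Push it with the fingertips, without picking it up, until it stands upright close against the next box of the row with its ends flush with that box's ends. Leave the rest of the row and everything else on the bench in place.

Things in the scene. Friction and masses are not known exactly. Their poses are not given: they have to be found in the camera images.
- slumped_box: Grey plastic slide box, 115 (x) x 35 (y) x 97 mm (z) as it stands, 0.18-0.32 kg, loose; origin: centre of its underside. Leans 45 deg to its -y side: lower -y edge on the bench, upper -y edge 69 mm high, overhanging the flat box 34 mm. Near end (x = -57.5) sticks out 18-45 mm. A level push to +y at the upper edge tips it up about its lower edge, to stand about 4 mm off row_next.
- row_next: The standing box beside which the slumped one belongs; the same kind, 115 (x) x 35 (y) x 97 mm (z), origin at the centre of its underside, loose, 0.24 kg. Its free side faces its -y; the slumped box belongs there with both ends level: origins 35 mm apart along y when touching, 0 along x.
- row_mid: The second standing box of the row, same kind and size, touching row_next on its +y side. Loose.
- row_far: The last standing box of the row, same kind and size, against the bookend. Loose.
- bookend: Grey steel bookend, fixed to the bench: upright plate 120 mm long, 4 mm thick, 130 mm high, with a weighted foot on its +y side. Origin on the bench at the middle of the plate's face against which the row stands; x along the boxes, the row on its -y side.
- flat_box: Slide box of the same kind lying flat (115 mm along the row boxes' direction, 97 mm across, 35 mm high), under the slumped box; stays there. Its y axis points up, its z axis points towards the row, its origin is the middle of the 115 x 35 mm side face turned away from the row, 17.5 mm above the bench. Loose, 0.24 kg. Its near edge lies about 35 mm from the lower outer edge of the slumped box.
- tally_a: Chrome tally counter, 42 x 30 x 52 mm, near the robot-side ends of the row; origin at its underside centre. Loose, to be left alone.
- tally_b: The other chrome tally counter, 42 x 30 x 52 mm, beyond the flat box on the right; origin at its underside centre. Loose, to be left alone.
- oil_bottle: Small amber dropper bottle, 28 mm diameter, 61 mm high, beyond the far end of the slumped box; origin at its underside centre. Loose, to be left alone.
- stain_jar: Square glass staining jar with white lid, 55 x 55 x 99 mm, beyond the far ends of the row; origin at its underside centre. Loose, to be left alone.
- wash_bottle: Wash bottle with bent spout, 68 mm diameter, 200 mm high, left of the bookend; origin at its underside centre. Loose, to be left alone.
- pen_pot: Clay pen pot with two pens, 80 mm diameter, 68 mm high (pens to 140 mm), on the left; origin at its underside centre. Loose, to be left alone.
- calculator: Black calculator, 150 x 78 x 16 mm, on the open logbook at the right near the robot; origin at its underside centre. Loose, to be left alone.
There are look-alikes about, which are no part of the job. What is shaped like the row_far but blue or red is not meant.

How it is judged:
By the outcome, as a careful person would: the job done as asked, in the order asked, and still so for the second after the job is handed in, with the robot touching nothing.
It also fails if it takes over 51 s, if anything falls off the work surface, if the arm or the gripper's body presses on something with over 40 N, if the wrist force passes 120 N, or if a joint passes its speed limit or range.

ROBOT

A 7-joint arm with a two-finger parallel gripper is mounted at the origin on the work surface. World frame = base frame: x ahead of the robot, y to its left, z up, the work surface at z = 0. Lengths are in m, angles in rad, forces in N, time in s.
With the tool pointing down it reaches from about 0.35 to 0.9 m from the base axis. Payload 7.2 kg.
Tool frame: the origin (TCP) lies midway between the tips of the shut fingers; the grasp point (between the pads) lies 19 mm behind it; z points along the fingers, y is the line along which they close (so a half turn about z gives the same grasp; the last joint's range is limited). The gripper opens to 88 mm and grips with 3 to 60 N. Pads are 20 mm wide; open, the fingers measure 115 mm over their backs; the gripper's body (75 mm by 178 mm) begins 61 mm behind the grasp point.
Start: joints at [1.169, 0.411, -0.013, 1.596, 0.006, 1.134, -0.082], TCP at [0.205, -0.591, 0.223] pointing down, gripper open.
Joint ranges: [-2.95, 2.95], [-0.29, 1.99], [-1.47, 1.44], [0.14, 2.54], [-1.03, 4.17], [0.13, 1.85], [-2.86, 2.86]. Speed limits (rad/s): [2.39, 2.39, 3.01, 3.01, 3.14, 3.14, 3.14].

INTERFACE

Orientations are given as a rotation vector (axis times angle).
In Python, from workcell import manip gives the robot as it stands.
- The arm moves only by the shell command python3 -m creep 'ROWS'. ROWS is JSON, a list of rows, each an object with "translation": the shift along the tool's x, y, z in units of 40 mm (1.0 is 40 mm), a list of three; "rot": the turn, a rotation vector about the tool's x, y, z in units of 6 degrees (1.0 is 6 degrees), a list of three; "gripper": the finger opening in mm, from 0 to 87.8. A call has 1 to 5 rows; each row is the pose to reach, as a shift and turn from the pose commanded when the call began, along the tool's axes at that moment; what a row does not reach only later rows make up. A row lasts 1/10 s, in which the tool goes at most 50 mm and 8.59 degrees, less where a joint would pass 70% of its speed; a pose out of reach is approached as far as the arm can. A call with a gripper value outside its range is refused whole. The fingers move at their own pace and stop on an object; the grip force is fixed at half the most. Time passes only in rows, so rows that repeat a pose let the fingers close. It gives the time, the measured TCP pose, the force, the opening and the grip force at its end, in the units of the state.
- manip.sense(): the state, without advancing time (a new reading comes with each control period).
- manip.grab_frame(name): name is "scene" or "side" or "wrist"; returns a dict with "img" (400x640x3 uint8, blue, green, red), "range_z" (400x640 float32, m along the optical axis (not along the pixel's ray), 0 where there is no reading), "intrinsics" (3x3 intrinsics, pixels), "dist" ([k1, k2, p1, p2, k3] as OpenCV has them; the pictures are not rectified), "R" (3x3) and "t" (3): a world point X has camera coordinates R X + t; the wrist camera has in their place "mount" (4x4, takes a point from camera to tool coordinates, whose origin is the TCP and whose axes are the flange's). Camera axes: x right, y down, z forward; pixel columns grow to the right and rows downward; lengths in m; the calibration is good to about 2 mm. A picture is of the moment at which its call begins: read the wrist's pose just before it.
- manip.job_done(): hands the job in; it is judged then, once.
The state is a dict: "time_s": time; "joints": joint angles; "qvel": joint speeds; "joint_torque": joint torques, N m; "tcp_pos": TCP position; "orientation": TCP orientation; "force": force on the tool from outside, world axes, zero at the start; "moment": the same for the moment, N m; "width": finger opening in m; "gripper_force": force on a finger pad.
Only numpy, scipy, OpenCV 4.12 (cv2) and the standard library are available. Lean on these libraries where they do the work, as an engineer would, in place of code of your own. Each camera call takes 0.05 s, during which the arm holds its last target. There are 200 camera calls.

## Working session

There is one attempt and no reset: what is moved stays moved. The work goes in short steps, Python scripts to look and compute and a shell command to move; the robot and the scene stay as the last step left them, time stands still between calls to the robot, and variables do not carry over. Pictures are saved under pics/ and viewed, at most 10 in all, crops included, and the job is handed in when it is done.

```bash
mkdir -p pics
cat > h.py <<'E'
import numpy as np,cv2
from workcell import manip
from scipy.spatial.transform import Rotation as Ro
def cloud(f):
    K,d=f["intrinsics"],np.array(f["dist"]);z=f["range_z"];h,w=z.shape
    u,v=np.meshgrid(np.arange(w),np.arange(h))
    p=cv2.undistortPoints(np.stack([u,v],-1).reshape(-1,1,2).astype(np.float64),np.array(K),d).reshape(h,w,2)
    c=np.dstack([p*z[...,None],z]); 
    return (c-np.array(f["t"]).ravel())@np.array(f["R"])   # R^T (c-t)
E
python3 - <<'E'
from h import *
import pickle
for n in ("scene","side"):
    f=manip.grab_frame(n);cv2.imwrite(f"pics/{n}0.png",f["img"]);pickle.dump(f,open(n+".pkl","wb"))
    print(n,(f["range_z"]>0).mean(), -np.array(f["R"]).T@np.array(f["t"]).ravel())
s=manip.sense();print(s["time_s"],s["tcp_pos"],s["orientation"],s["width"],s["force"])
print(Ro.from_rotvec(s["orientation"]).as_matrix().round(3))
E
```

```text
scene 0.9959765625 [1.65709433 0.24737549 1.1629846 ]
side 0.99618359375 [-0.30154261  0.62584299  0.85885698]
0.1 [ 0.20459256 -0.59010001  0.22191749] [-3.09660576e+00 -5.21705216e-01  5.08717301e-04] 0.08778680095547069 [-0.29063786 -0.71525669 -0.99658398]
[[ 0.945  0.328 -0.001]
 [ 0.328 -0.945  0.001]
 [-0.    -0.001 -1.   ]]
```

View pics/scene0.png

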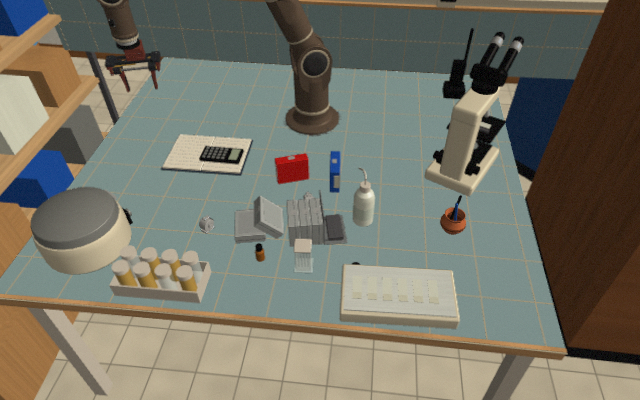

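View pics/side0.png

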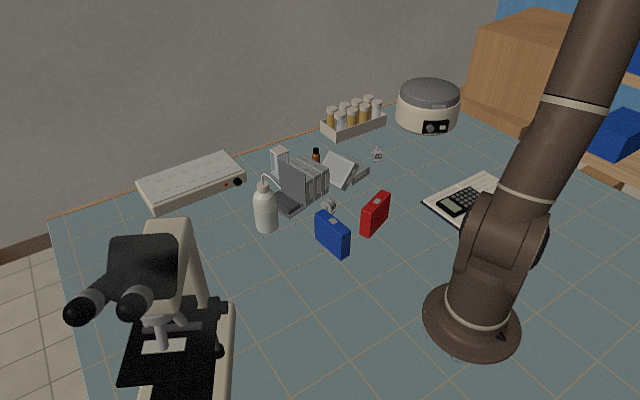

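The scene view shows the row at about (288–325, 195–245) px with the bookend to its right, the slumped box leaning at (268, 217) on the flat box at (250, 225). The blue box at (335, 171) and the red one at (292, 168) are look-alikes. The side view agrees, with the slumped box at (340, 170). The grey leaning box fits the description; I'll confirm it in a crop and rectify the geometry from the cloud.

```bash
cat > top.py <<'E'
from h import *
def top(fs,x0=.40,x1=.85,y0=-.40,y1=.20,r=.001):
    # height map: rows = x descending, cols = y descending (robot view: ahead up, left left)
    H=np.zeros((int((x1-x0)/r),int((y1-y0)/r)),np.float32);C=np.zeros(H.shape+(3,),np.uint8)
    for f in fs:
        P=cloud(f).reshape(-1,3);c=f["img"].reshape(-1,3);ok=(f["range_z"].ravel()>0)
        P=P[ok];c=c[ok];o=np.argsort(P[:,2]);P=P[o];c=c[o]
        i=((x1-P[:,0])/r).astype(int);j=((y1-P[:,1])/r).astype(int)
        m=(i>=0)&(j>=0)&(i<H.shape[0])&(j<H.shape[1])&(P[:,2]<.3)
        for a,b,p,cc in zip(i[m],j[m],P[m],c[m]):
            if p[2]>=H[a,b]: H[a:a+3,b:b+3]=p[2];C[a:a+3,b:b+3]=cc
    return H,C
E
python3 - <<'E'
from top import *
import pickle
fs=[pickle.load(open(n+".pkl","rb")) for n in("scene","side")]
H,C=top(fs)
hm=cv2.applyColorMap((np.clip(H/.14,0,1)*255).astype(np.uint8),cv2.COLORMAP_JET)
for k in range(50,600,50): cv2.line(hm,(k,0),(k,6),(255,255,255),1)
for k in range(50,450,50): cv2.line(hm,(0,k),(6,k),(255,255,255),1)
cr=[cv2.resize(f["img"][a:b,c:d],(400,300),interpolation=cv2.INTER_CUBIC) for f,(a,b,c,d) in zip(fs,[(165,285,195,355),(135,255,245,405)])]
cv2.imwrite("pics/hm.png",hm);cv2.imwrite("pics/crop.png",np.hstack(cr))
E
```

```text
(no output)
```

View pics/crop.png

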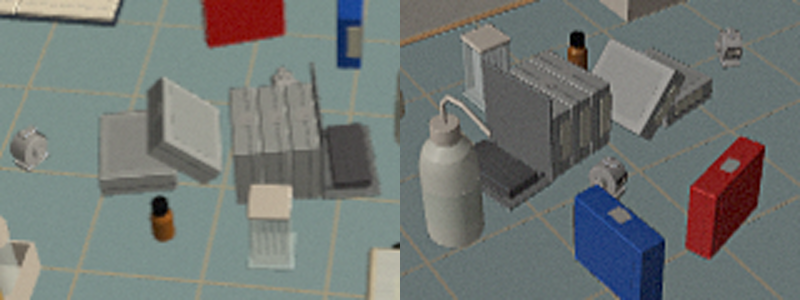

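View pics/hm.png

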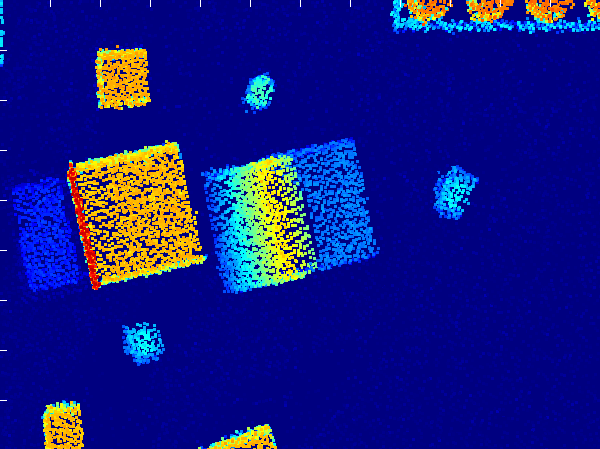

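The crop confirms it: the light grey box leaning at crop-left (185, 130) on the flat box (135, 155), with the row of three at (275, 130) and bookend beside it. In the height map (1 mm/px, left = +y) the row spans cols 75–205, the slumped box 205–315, with the tallies at (143, 342) and (455, 190), oil bottle (260, 90), and jar (122, 78).

```bash
cat > fit.py <<'E'
from top import *
def pts(fs):
    Q=[]
    for f in fs:
        ok=f["range_z"]>0;Q.append(cloud(f)[ok])
    return np.vstack(Q)
if __name__=="__main__":
    import pickle
    P=pts([pickle.load(open(n+".pkl","rb")) for n in("scene","side")])
    m=(P[:,0]>.55)&(P[:,0]<.72)&(P[:,1]>-.01)&(P[:,1]<.13)&(P[:,2]>.092)&(P[:,2]<.101)
    print("row top z",np.median(P[m,2]))
    r=cv2.minAreaRect((P[m,:2]*1000).astype(np.float32));print("row rect",r)
    # bookend top line
    b=(P[:,2]>.118)&(P[:,2]<.135)&(abs(P[:,1]-.117)<.03)&(P[:,0]>.55)&(P[:,0]<.69)
    v=cv2.fitLine(P[b,:2].astype(np.float32),cv2.DIST_HUBER,0,.01,.01).ravel();print("bookend",v,np.degrees(np.arctan(v[1]/v[0])))
    yaw=np.arctan(v[1]/v[0]);ex=np.array([np.cos(yaw),np.sin(yaw)]);ey=np.array([-ex[1],ex[0]])
    c=np.array(r[0])/1000; L=np.c_[(P[:,:2]-c)@ex,(P[:,:2]-c)@ey,P[:,2]]*1000
    def rg(name,m,ax): print(name,m.sum(),[np.percentile(L[m,a],[1,5,50,95,99]).round(1) for a in ax])
    rg("row",m,(0,1))
    s=(L[:,1]<-55)&(L[:,1]>-165)&(abs(L[:,0])<110)&(L[:,2]>45)&(L[:,2]<110); rg("slump>45",s,(0,1,2))
    s2=(L[:,1]<-55)&(L[:,1]>-110)&(abs(L[:,0])<110)&(L[:,2]>35)&(L[:,2]<80)
    for it in range(3):
        q=L[s2];cc=q.mean(0);n=np.linalg.svd(q-cc,full_matrices=False)[2][2];s2=s2&(abs((L-cc)@n)<3)
    print("plane",n.round(3),cc)
    fl=(L[:,1]<-120)&(L[:,1]>-260)&(abs(L[:,0])<110)&(L[:,2]>31)&(L[:,2]<38); rg("flat",fl,(0,1))
    print("slump end-> uses only z>45")
E
python3 fit.py
```

```text
row top z 0.09634206088817673
row rect ((636.8607177734375, 66.09698486328125), (123.24986267089844, 113.55088806152344), 12.704780578613281)
bookend [0.97634596 0.21621425 0.6226262  0.11693896] 12.486774
row 1396 [array([-59.2, -54.5,  -1.3,  52.1,  57.3]), array([-55.6, -50.8,  -7. ,  47.8,  54.5])]
slump>45 1476 [array([-96.9, -94.3, -31.8,  82.3, 100.7]), array([-161.9, -155.9, -123.6,  -92.9,  -55.8]), array([45.6, 48.4, 71.1, 91.2, 94.7])]
plane [ 0.009 -0.67  -0.743] [-45.55096575 -96.89126522  50.77749053]
flat 659 [array([-93.7, -90.2, -23.7,  82.7, 103.8]), array([-228.2, -224.9, -195.2, -143.9, -132.1])]
slump end-> uses only z>45
```

```bash
cat > go.py <<'E'
import sys
from h import *
YAW=np.radians(12.6);ex=np.array([np.cos(YAW),np.sin(YAW),0]);ey=np.array([-ex[1],ex[0],0]);c=np.array([.6369,.0661,0])
Rt=np.column_stack([ey,ex,[0,0,-1]])
s=manip.sense();p=np.array(s["tcp_pos"]);R=Ro.from_rotvec(s["orientation"]).as_matrix()
print("t",round(s["time_s"],2),"local mm",((p-c)@np.column_stack([ex,ey,[0,0,1]])*1000).round(1),"F",np.array(s["force"]).round(1))
if len(sys.argv)>3:
    x,y,z=[float(a)/1000 for a in sys.argv[1:4]];T=c+x*ex+y*ey+[0,0,z]
    print("trans",(R.T@(T-p)/.04).round(2),"rot",(np.degrees(Ro.from_matrix(R.T@Rt).as_rotvec())/6).round(2))
E
python3 go.py -40 -195 220
```

```text
t 0.1 local mm [-565.  -546.1  221.9] F [-0.3 -0.7 -1. ]
trans [14.04 -7.23  0.06] rot [-1.000e-02 -1.000e-02 -1.391e+01]
```

```bash
python3 -m creep '[{"translation":[1.1,-0.55,0],"rot":[0,0,-1.3],"gripper":60},{"translation":[2.2,-1.1,0],"rot":[0,0,-2.6],"gripper":60},{"translation":[3.3,-1.7,0],"rot":[0,0,-3.9],"gripper":60},{"translation":[4.4,-2.25,0],"rot":[0,0,-5.2],"gripper":60},{"translation":[5.5,-2.8,0],"rot":[0,0,-6.5],"gripper":60}]'; python3 go.py -40 -195 220
```

```text
time_s: 0.6
tcp_pos: [0.3768, -0.4109, 0.2225]
orientation: [-2.742, -1.533, 0.0]
force: [0.9, -0.1, -0.3]
width: 0.0601
gripper_force: 0.0
t 0.6 local mm [-357.9 -408.7  222.5] F [ 0.9 -0.1 -0.3]
trans [9.37 1.98 0.06] rot [-0.   -0.   -7.36]
```

```bash
python3 -m creep '[{"translation":[1.1,0.25,0],"rot":[0,0,-1.3],"gripper":60},{"translation":[2.2,0.5,0],"rot":[0,0,-2.6],"gripper":60},{"translation":[3.3,0.7,0],"rot":[0,0,-3.9],"gripper":60},{"translation":[4.4,0.95,0],"rot":[0,0,-5.2],"gripper":60},{"translation":[5.5,1.2,0],"rot":[0,0,-6.5],"gripper":60}]'; python3 go.py -40 -195 130
```

```text
time_s: 1.1
tcp_pos: [0.5336, -0.2497, 0.2225]
orientation: [-2.073, -2.361, 0.0]
force: [0.8, -0.4, -0.1]
width: 0.0601
gripper_force: 0.0
t 1.1 local mm [-169.7 -285.7  222.5] F [ 0.8 -0.4 -0.1]
trans [2.55 3.03 2.31] rot [-0.   -0.   -0.86]
```

```bash
python3 -m creep '[{"translation":[0.6,0.7,0],"rot":[0,0,-0.3],"gripper":60},{"translation":[1.2,1.4,0],"rot":[0,0,-0.5],"gripper":60},{"translation":[1.8,2.1,0.5],"rot":[0,0,-0.86],"gripper":60},{"translation":[2.3,2.7,1.2],"rot":[0,0,-0.86],"gripper":60},{"translation":[2.55,3.03,2],"rot":[0,0,-0.86],"gripper":60}]'; python3 go.py -40 -195 62
```

```text
time_s: 1.6
tcp_pos: [0.6424, -0.1315, 0.1421]
orientation: [1.967, 2.449, 0.003]
force: [0.4, 0.3, 0.4]
width: 0.0598
gripper_force: 0.0
t 1.6 local mm [ -37.8 -194.1  142.1] F [0.4 0.3 0.4]
trans [-0.02 -0.06  2.  ] rot [ 0.02 -0.01 -0.02]
```

Aligned; descend, then push level in +y (tool +x).

```bash
python3 -m creep '[{"translation":[0,0,0.7],"rot":[0,0,0],"gripper":60},{"translation":[0,0,1.4],"rot":[0,0,0],"gripper":60},{"translation":[0,0,2],"rot":[0,0,0],"gripper":60},{"translation":[0,0,2],"rot":[0,0,0],"gripper":60}]'; python3 go.py
python3 -m creep '[{"translation":[0.15,0,0],"rot":[0,0,0],"gripper":60},{"translation":[0.3,0,0],"rot":[0,0,0],"gripper":60},{"translation":[0.45,0,0],"rot":[0,0,0],"gripper":60},{"translation":[0.6,0,0],"rot":[0,0,0],"gripper":60},{"translation":[0.75,0,0],"rot":[0,0,0],"gripper":60}]'; python3 go.py
```

```text
time_s: 2.0
tcp_pos: [0.6377, -0.1346, 0.0586]
orientation: [-1.967, -2.442, 0.005]
force: [0.1, 0.3, -0.6]
width: 0.0601
gripper_force: 0.0
t 2.0 local mm [ -43.  -196.1   58.6] F [ 0.1  0.3 -0.6]
time_s: 2.5
tcp_pos: [0.6349, -0.1063, 0.064]
orientation: [1.97, 2.444, 0.0]
force: [1.2, -3.2, 2.9]
width: 0.0597
gripper_force: 1.8
t 2.5 local mm [ -39.6 -167.8   64. ] F [ 1.2 -3.2  2.9]
```

```bash
python3 -c "
from h import *
f=manip.grab_frame('scene');cv2.imwrite('pics/s1.png',cv2.resize(f['img'][150:270,190:350],(640,480),interpolation=cv2.INTER_CUBIC))"
```

```text
(no output)
```

View pics/s1.png

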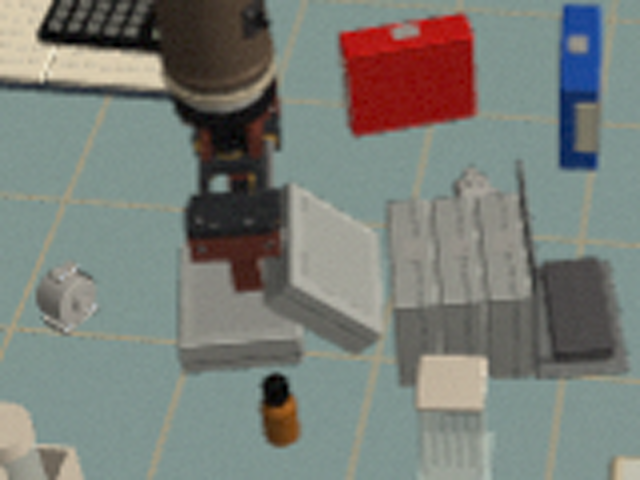

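The finger pushes the upper edge of the leaning box (finger at crop (255, 270)) and it has begun to tip. Continue.

```bash
python3 -m creep '[{"translation":[0.12,0,0],"rot":[0,0,0],"gripper":60},{"translation":[0.24,0,0],"rot":[0,0,0],"gripper":60},{"translation":[0.36,0,0],"rot":[0,0,0],"gripper":60},{"translation":[0.48,0,0],"rot":[0,0,0],"gripper":60},{"translation":[0.6,0,0],"rot":[0,0,0],"gripper":60}]'; python3 go.py
python3 -m creep '[{"translation":[0.1,0,0],"rot":[0,0,0],"gripper":60},{"translation":[0.2,0,0],"rot":[0,0,0],"gripper":60},{"translation":[0.3,0,0],"rot":[0,0,0],"gripper":60},{"translation":[0.35,0,0],"rot":[0,0,0],"gripper":60},{"translation":[0.4,0,0],"rot":[0,0,0],"gripper":60}]'; python3 go.py
cat > up.py <<'E'
from fit import *
import sys
from go import ex,ey,c
fs=[manip.grab_frame(n) for n in("scene","side")]
P=pts(fs);L=np.c_[(P-c)@ex,(P-c)@ey,P[:,2]]*1000
m=(abs(L[:,0])<115)&(L[:,1]>-190)&(L[:,1]<0)&(L[:,2]>91)&(L[:,2]<102)
for a in range(-185,0,10):
    q=L[m&(abs(L[:,1]-a)<5)]
    if len(q)>15: print(a,len(q),"x",np.percentile(q[:,0],[2,98]).round(1),"z",np.median(q[:,2]).round(1))
cv2.imwrite(f'pics/{sys.argv[-1]}.png',cv2.resize(fs[0]['img'][150:270,190:350],(640,480),interpolation=cv2.INTER_CUBIC))
E
python3 up.py s2
```

```text
time_s: 3.05
tcp_pos: [0.6316, -0.0955, 0.0652]
orientation: [1.972, 2.427, -0.013]
force: [4.1, -37.0, 18.3]
width: 0.0598
gripper_force: 18.9
t 3.05 local mm [ -40.4 -156.5   65.2] F [  4.1 -37.   18.3]
time_s: 3.55
tcp_pos: [0.6307, -0.0931, 0.0684]
orientation: [1.973, 2.409, -0.025]
force: [3.1, -60.0, 32.1]
width: 0.0599
gripper_force: 30.4
t 3.55 local mm [ -40.8 -154.    68.4] F [  3.1 -60.   32.1]
t 3.55 local mm [ -40.8 -154.    68.4] F [  3.1 -60.   32.1]
-155 20 x [-82.1   4.1] z 96.3
-145 22 x [-80.2   2. ] z 96.5
-125 32 x [-91.4  22.3] z 93.5
-115 112 x [-95.8  16.4] z 94.3
-55 76 x [-57.5  57.2] z 95.6
-45 148 x [-56.7  58.9] z 96.4
-35 164 x [-57.9 113.4] z 96.6
-25 168 x [-55.7 112.6] z 96.5
-15 158 x [-58.  111.6] z 96.4
-5 156 x [-56.7 111.1] z 96.5
```

View pics/s2.png

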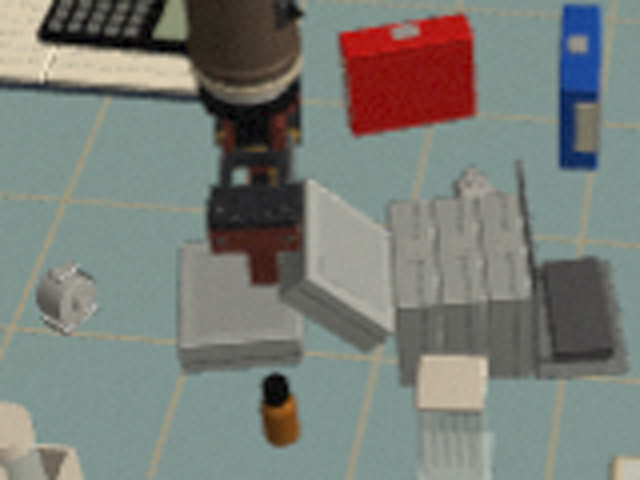

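The box at crop (340, 260) slid towards the row rather than tipping: finger friction jammed it at about 60 N. Back off, measure, then push along the edge's rising arc.

```bash
python3 -m creep '[{"translation":[-0.3,0,0],"rot":[0,0,0],"gripper":60},{"translation":[-0.6,0,0],"rot":[0,0,0],"gripper":60},{"translation":[-0.9,0,0],"rot":[0,0,0],"gripper":60},{"translation":[-1.3,0,0],"rot":[0,0,0],"gripper":60},{"translation":[-1.3,0,0],"rot":[0,0,0],"gripper":60}]'
cat > pl.py <<'E'
from fit import *
from go import ex,ey,c
P=pts([manip.grab_frame("scene"),manip.grab_frame("side")]);L=np.c_[(P-c)@ex,(P-c)@ey,P[:,2]]*1000
s=(L[:,0]>-80)&(L[:,0]<0)&(L[:,1]<-62)&(L[:,1]>-130)&(L[:,2]>35)&(L[:,2]<100)
for it in range(5):
    q=L[s];cc=q.mean(0);n=np.linalg.svd(q-cc,full_matrices=False)[2][2];s=s&(abs((L-cc)@n)<5)
n*=np.sign(n[2]);print("normal",n.round(3),"lean deg",np.degrees(np.arctan2(n[2],n[1])).round(1),s.sum())
# lower -y edge B: +y face passes 35 mm from B on bench: n.(B-cc)=-35
print("B y", (cc[1]+(-35+n[2]*cc[2])/n[1]).round(1))
r=(abs(L[:,0])<50)&(L[:,2]>45)&(L[:,2]<85)&(L[:,1]>-62)&(L[:,1]<-48);print("row face y",np.percentile(L[r,1],[5,50,95]) if r.sum() else None)
t=(abs(L[:,0])<50)&(L[:,2]>93)&(L[:,2]<100)&(L[:,1]<60);h,e=np.histogram(L[t,1],np.arange(-66,-40,2));print(h)
w=(abs(L[:,0])<50)&(L[:,2]>31)&(L[:,2]<38)&(L[:,1]<-200)&(L[:,1]>-250);print("flat far edge",np.percentile(L[w,1],2))
E
python3 pl.py
```

```text
time_s: 4.15
tcp_pos: [0.6364, -0.1189, 0.0618]
orientation: [-1.972, -2.444, 0.001]
force: [-0.9, 0.9, -0.4]
width: 0.0602
gripper_force: 0.0
t 4.15 local mm [ -40.8 -180.4   61.8] F [-0.9  0.9 -0.4]
normal [0.005 0.574 0.819] lean deg 54.9 683
B y -80.4
row face y [-56.18595391 -56.17150563 -56.15705736]
[ 0  0  0  0  0  8 16 25 22 20 23 21]
flat far edge -228.53936787020035
```

```bash
python3 -m creep '[{"translation":[0,0,0.25],"rot":[0,0,0],"gripper":60},{"translation":[0,0,0.47],"rot":[0,0,0],"gripper":60},{"translation":[0,0,0.47],"rot":[0,0,0],"gripper":60},{"translation":[0.15,0,0.47],"rot":[0,0,0],"gripper":60},{"translation":[0.3,0,0.47],"rot":[0,0,0],"gripper":60}]'; python3 go.py
python3 -m creep '[{"translation":[0.08,0,-0.12],"rot":[0,0,0],"gripper":60},{"translation":[0.15,0,-0.22],"rot":[0,0,0],"gripper":60},{"translation":[0.23,0,-0.32],"rot":[0,0,0],"gripper":60},{"translation":[0.3,0,-0.42],"rot":[0,0,0],"gripper":60},{"translation":[0.36,0,-0.5],"rot":[0,0,0],"gripper":60}]'; python3 pl.py
```

```text
time_s: 4.75
tcp_pos: [0.6342, -0.1053, 0.0439]
orientation: [1.971, 2.446, -0.0]
force: [0.9, -1.6, -0.6]
width: 0.06
gripper_force: 1.0
t 4.75 local mm [ -40.1 -166.7   43.9] F [ 0.9 -1.6 -0.6]
time_s: 5.25
tcp_pos: [0.6317, -0.0935, 0.0653]
orientation: [1.971, 2.442, -0.001]
force: [1.2, -6.6, 3.9]
width: 0.0603
gripper_force: 3.9
t 5.25 local mm [ -39.9 -154.6   65.3] F [ 1.2 -6.6  3.9]
normal [0.017 0.759 0.651] lean deg 40.6 669
B y -81.1
row face y [-56.18975125 -56.17873151 -56.16771177]
[ 0  0  0  0  0 11 24 18 26 28 20 19]
flat far edge -228.8161972916093
```

Working: lean now 40° at low force. Continue along the arc.

```bash
python3 -m creep '[{"translation":[0.08,0,-0.11],"rot":[0,0,0],"gripper":60},{"translation":[0.16,0,-0.2],"rot":[0,0,0],"gripper":60},{"translation":[0.25,0,-0.28],"rot":[0,0,0],"gripper":60},{"translation":[0.34,0,-0.34],"rot":[0,0,0],"gripper":60},{"translation":[0.44,0,-0.4],"rot":[0,0,0],"gripper":60}]'; python3 pl.py
```

```text
time_s: 5.85
tcp_pos: [0.6274, -0.0735, 0.0803]
orientation: [1.971, 2.446, 0.001]
force: [0.1, -1.3, 1.3]
width: 0.0601
gripper_force: 0.8
t 5.85 local mm [ -39.7 -134.2   80.3] F [ 0.1 -1.3  1.3]
normal [0.015 0.823 0.568] lean deg 34.6 236
B y -73.3
row face y [-56.15492521 -56.15492521 -56.15492521]
[ 0  0  0  0  0 10 21 21 25 20 19 22]
flat far edge -228.67652524218576
```

```bash
python3 -m creep '[{"translation":[0.14,0,-0.03],"rot":[0,0,0],"gripper":60},{"translation":[0.28,0,-0.06],"rot":[0,0,0],"gripper":60},{"translation":[0.42,0,-0.08],"rot":[0,0,0],"gripper":60},{"translation":[0.56,0,-0.1],"rot":[0,0,0],"gripper":60},{"translation":[0.7,0,-0.1],"rot":[0,0,0],"gripper":60}]'; python3 up.py s3
```

```text
time_s: 6.45
tcp_pos: [0.6211, -0.046, 0.0838]
orientation: [-1.97, -2.447, -0.0]
force: [0.5, -0.5, 0.1]
width: 0.0599
gripper_force: 0.0
t 6.45 local mm [ -39.9 -105.9   83.8] F [ 0.5 -0.5  0.1]
-105 26 x [-80.4   3.4] z 95.7
-95 16 x [-79.    2.4] z 96.5
-85 93 x [-94.8  20.8] z 96.7
-75 126 x [-93.5  22.8] z 96.9
-65 149 x [-95.6  19.7] z 96.8
-55 164 x [-90.9  52.1] z 95.8
-45 148 x [-57.4  57.1] z 96.8
-35 162 x [-58.5 112.9] z 96.5
-25 164 x [-55.6 110. ] z 96.4
-15 155 x [-57.8 113.2] z 96.3
-5 158 x [-56.4 112.4] z 96.7
```

View pics/s3.png

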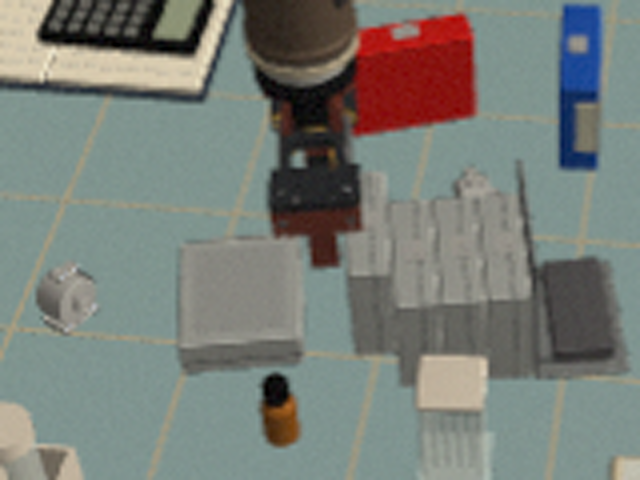

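It stands upright against the row (crop (370, 260)), sticking out at the near end. The end offset is ≈37 mm. Lift, shut the fingers, and go round to the near end.

```bash
python3 -m creep '[{"translation":[-0.3,0,0],"rot":[0,0,0],"gripper":60},{"translation":[-0.4,0,-0.5],"rot":[0,0,0],"gripper":0},{"translation":[-0.4,0,-1.3],"rot":[0,0,0],"gripper":0},{"translation":[0.2,-1.2,-1.3],"rot":[0,0,0],"gripper":0},{"translation":[0.8,-2.4,-1.3],"rot":[0,0,0],"gripper":0}]'; python3 go.py -130 -73 40
```

```text
time_s: 7.05
tcp_pos: [0.5282, -0.0391, 0.1365]
orientation: [1.973, 2.443, 0.002]
force: [-1.0, 0.7, 0.2]
width: 0.0318
gripper_force: 0.0
t 7.05 local mm [-129.1  -78.9  136.5] F [-1.   0.7  0.2]
trans [ 0.15 -0.03  2.41] rot [ 0.02  0.   -0.08]
```

```bash
python3 -m creep '[{"translation":[0.05,-0.1,0],"rot":[0,0,0],"gripper":0},{"translation":[0.05,-0.1,0],"rot":[0,0,0],"gripper":0},{"translation":[0.05,-0.1,0.8],"rot":[0,0,0],"gripper":0},{"translation":[0.05,-0.1,1.6],"rot":[0,0,0],"gripper":0},{"translation":[0.05,-0.1,2.4],"rot":[0,0,0],"gripper":0}]'; python3 go.py
python3 -m creep '[{"translation":[0,0,0],"rot":[0,0,0],"gripper":0},{"translation":[0,0.1,0],"rot":[0,0,0],"gripper":0},{"translation":[0,0.2,0],"rot":[0,0,0],"gripper":0},{"translation":[0,0.3,0],"rot":[0,0,0],"gripper":0},{"translation":[0,0.4,0],"rot":[0,0,0],"gripper":0}]'; python3 go.py
```

```text
time_s: 7.55
tcp_pos: [0.5258, -0.0382, 0.039]
orientation: [1.972, 2.443, 0.002]
force: [0.7, 0.8, -1.2]
width: 0.0003
gripper_force: 0.0
t 7.55 local mm [-131.1  -77.5   39. ] F [ 0.7  0.8 -1.2]
time_s: 8.05
tcp_pos: [0.5405, -0.0334, 0.0411]
orientation: [1.97, 2.445, 0.002]
force: [0.1, -0.3, 1.0]
width: 0.0006
gripper_force: 0.0
t 8.05 local mm [-115.8  -76.1   41.1] F [ 0.1 -0.3  1. ]
```

```bash
python3 -m creep '[{"translation":[0,0.12,0],"rot":[0,0,0],"gripper":0},{"translation":[0,0.24,0],"rot":[0,0,0],"gripper":0},{"translation":[0,0.36,0],"rot":[0,0,0],"gripper":0},{"translation":[0,0.48,0],"rot":[0,0,0],"gripper":0},{"translation":[0,0.6,0],"rot":[0,0,0],"gripper":0}]'; python3 go.py
python3 -m creep '[{"translation":[0,0.1,0],"rot":[0,0,0],"gripper":0},{"translation":[0,0.2,0],"rot":[0,0,0],"gripper":0},{"translation":[0,0.3,0],"rot":[0,0,0],"gripper":0},{"translation":[0,0.4,0],"rot":[0,0,0],"gripper":0},{"translation":[0,0.4,0],"rot":[0,0,0],"gripper":0}]'; python3 up.py s4
```

```text
time_s: 8.55
tcp_pos: [0.5615, -0.0288, 0.0401]
orientation: [-1.971, -2.445, 0.004]
force: [-6.6, -1.7, 7.3]
width: 0.0007
gripper_force: 3.9
t 8.55 local mm [-94.3 -76.2  40.1] F [-6.6 -1.7  7.3]
time_s: 9.05
tcp_pos: [0.5781, -0.0251, 0.04]
orientation: [-1.971, -2.446, 0.002]
force: [-2.1, -0.9, 2.9]
width: 0.0004
gripper_force: 1.5
t 9.05 local mm [-77.3 -76.2  40. ] F [-2.1 -0.9  2.9]
-85 71 x [-90.3  51.4] z 96.6
-75 104 x [-90.6  52.5] z 96.5
-65 137 x [-89.9  54.1] z 96.7
-55 125 x [-62.4  54.9] z 96.3
-45 130 x [-57.3  58.3] z 96.3
-35 165 x [-57.  109.8] z 97.0
-25 166 x [-56.6 111.9] z 96.6
-15 160 x [-57.9 110.7] z 96.2
-5 161 x [-57.8 112.1] z 96.5
```

View pics/s4.png

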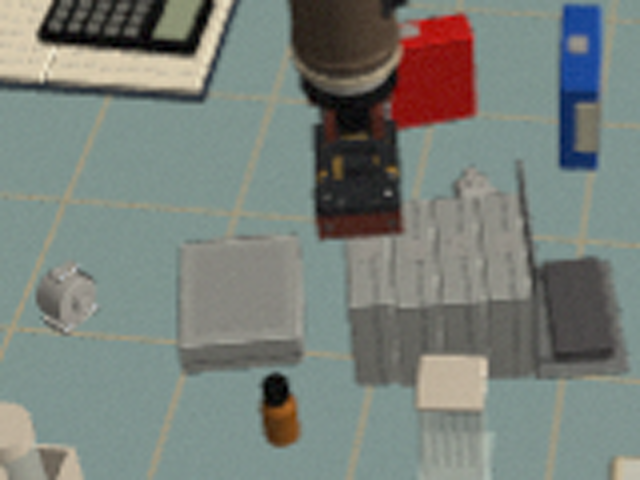

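The box moved along the row and its far end at crop (370, 305) is nearly flush with the row's edge line. Measure the far end faces for the remainder.

```bash
cat > ends.py <<'E'
from fit import *
from go import ex,ey,c
f=[manip.grab_frame("scene") for _ in range(3)];P=pts(f);L=np.c_[(P-c)@ex,(P-c)@ey,P[:,2]]*1000
f2=[manip.grab_frame("side") for _ in range(3)];Q=pts(f2);M=np.c_[(Q-c)@ex,(Q-c)@ey,Q[:,2]]*1000
for n,a,b in(("slump",-88,-60),("next",-50,-25),("mid",-15,12)):
    q=L[(L[:,1]>a)&(L[:,1]<b)&(L[:,2]>15)&(L[:,2]<85)&(L[:,0]>40)&(L[:,0]<75)]
    w=M[(M[:,1]>a)&(M[:,1]<b)&(M[:,2]>15)&(M[:,2]<85)&(M[:,0]<-35)&(M[:,0]>-75)]
    h=(q[:,1]<(a+b)/2)
    print(n,len(q),"far x",np.median(q[:,0]).round(2),[np.median(q[k,0]).round(2) for k in(h,~h)],"near",len(w),np.median(w[:,0]).round(2) if len(w) else None)
t=np.vstack([L,M]);t=t[(t[:,2]>93)&(t[:,2]<100)&(t[:,1]<-40)]
for lo,hi in((-45,-20),(-20,10),(10,45)):
    k=t[(t[:,0]>lo)&(t[:,0]<hi)&(t[:,1]>-105)];print("x",lo,hi,"y min",np.percentile(k[:,1],[1,2,4]).round(1))
E
python3 ends.py
```

```text
t 9.15 local mm [-77.3 -76.1  39.9] F [-2.2 -0.9  3.5]
slump 408 far x 52.94 [np.float64(53.05), np.float64(52.84)] near 202 -64.7
next 295 far x 57.61 [np.float64(57.77), np.float64(57.51)] near 296 -58.86
mid 301 far x 57.97 [np.float64(58.02), np.float64(57.95)] near 326 -58.73
x -45 -20 y min [-74.  -73.4 -72.1]
x -20 10 y min [-88.6 -88.4 -85.7]
x 10 45 y min [-89.7 -89.3 -87. ]
```

```bash
python3 -m creep '[{"translation":[0,0.04,0],"rot":[0,0,0],"gripper":0},{"translation":[0,0.08,0],"rot":[0,0,0],"gripper":0},{"translation":[0,0.12,0],"rot":[0,0,0],"gripper":0},{"translation":[0,0.12,0],"rot":[0,0,0],"gripper":0}]'; python3 ends.py
```

```text
time_s: 9.85
tcp_pos: [0.5826, -0.0239, 0.0398]
orientation: [-1.971, -2.446, 0.001]
force: [-5.2, -0.6, 5.6]
width: 0.0004
gripper_force: 2.6
t 9.85 local mm [-72.7 -76.   39.8] F [-5.2 -0.6  5.6]
slump 409 far x 57.36 [np.float64(57.36), np.float64(57.33)] near 240 -60.25
next 298 far x 57.64 [np.float64(57.64), np.float64(57.65)] near 295 -58.79
mid 297 far x 57.68 [np.float64(57.63), np.float64(57.8)] near 322 -58.89
x -45 -20 y min [-73.8 -73.1 -71.9]
x -20 10 y min [-88.6 -88.3 -85.9]
x 10 45 y min [-89.8 -89.4 -86.8]
```

Flush in x. Back away, then give a gentle low +y push to close any gap.

```bash
python3 -m creep '[{"translation":[0,-0.3,0],"rot":[0,0,0],"gripper":0},{"translation":[0,-0.6,0],"rot":[0,0,0],"gripper":0},{"translation":[0,-0.6,-0.8],"rot":[0,0,0],"gripper":0},{"translation":[0,-0.6,-1.7],"rot":[0,0,0],"gripper":0},{"translation":[-0.5,-0.4,-2.4],"rot":[0,0,0],"gripper":0}]'
python3 -m creep '[{"translation":[-0.6,0.8,0],"rot":[0,0,0],"gripper":60},{"translation":[-0.6,1.6,0],"rot":[0,0,0],"gripper":60},{"translation":[-0.6,2.2,0],"rot":[0,0,0],"gripper":60},{"translation":[-0.6,2.2,0],"rot":[0,0,0],"gripper":60},{"translation":[-0.6,2.2,0],"rot":[0,0,0],"gripper":60}]'; python3 go.py 0 -115 38
```

```text
time_s: 10.65
tcp_pos: [0.5703, -0.0442, 0.1376]
orientation: [-1.966, -2.45, -0.002]
force: [0.8, 0.4, -0.4]
width: 0.0004
gripper_force: 0.0
time_s: 11.15
tcp_pos: [0.6617, -0.0513, 0.1351]
orientation: [-1.97, -2.446, 0.001]
force: [-0.5, 0.2, 0.4]
width: 0.0368
gripper_force: 0.0
t 11.15 local mm [  -1.4 -120.   135.1] F [-0.5  0.2  0.4]
trans [0.12 0.04 2.43] rot [-0.01 -0.   -0.05]
```

```bash
python3 -m creep '[{"translation":[0.12,0,0],"rot":[0,0,0],"gripper":60},{"translation":[0.12,0,0],"rot":[0,0,0],"gripper":60},{"translation":[0.12,0,0.8],"rot":[0,0,0],"gripper":60},{"translation":[0.12,0,1.6],"rot":[0,0,0],"gripper":60},{"translation":[0.12,0,2.4],"rot":[0,0,0],"gripper":60}]'
python3 -m creep '[{"translation":[0,0,0],"rot":[0,0,0],"gripper":60},{"translation":[0.1,0,0],"rot":[0,0,0],"gripper":60},{"translation":[0.2,0,0],"rot":[0,0,0],"gripper":60},{"translation":[0.3,0,0],"rot":[0,0,0],"gripper":60},{"translation":[0.38,0,0],"rot":[0,0,0],"gripper":60}]'; python3 go.py
```

```text
time_s: 11.65
tcp_pos: [0.6613, -0.0471, 0.0395]
orientation: [1.97, 2.445, 0.001]
force: [-0.0, -0.3, -1.2]
width: 0.06
gripper_force: 0.0
time_s: 12.15
tcp_pos: [0.6597, -0.0331, 0.0418]
orientation: [1.968, 2.443, 0.001]
force: [2.5, -10.1, 5.3]
width: 0.0599
gripper_force: 4.8
t 12.15 local mm [   0.6 -101.8   41.8] F [  2.5 -10.1   5.3]
```

Contact at 10 N against the row means the gap is closed. Retreat and verify.

```bash
python3 -m creep '[{"translation":[-0.1,0,0],"rot":[0,0,0],"gripper":60},{"translation":[-0.35,0,0],"rot":[0,0,0],"gripper":60},{"translation":[-0.35,0,-0.8],"rot":[0,0,0],"gripper":60},{"translation":[-0.35,0,-1.7],"rot":[0,0,0],"gripper":60},{"translation":[-0.5,0,-2.6],"rot":[0,0,0],"gripper":60}]'
python3 -m creep '[{"translation":[-1,0,-0.5],"rot":[0,0,0],"gripper":60},{"translation":[-2,0,-1],"rot":[0,0,0],"gripper":60},{"translation":[-3,-0.5,-1],"rot":[0,0,0],"gripper":60},{"translation":[-4,-1,-1],"rot":[0,0,0],"gripper":60},{"translation":[-5,-1.5,-1],"rot":[0,0,0],"gripper":60}]'
python3 ends.py
python3 - <<'E'
from top import *
import pickle
f=manip.grab_frame("scene");g=manip.grab_frame("side")
old=[pickle.load(open(n+".pkl","rb")) for n in("scene","side")]
from fit import pts
A,B=pts(old),pts([f,g])
for n,x,y in(("tally_a",.51,.057),("tally_b",.66,-.255),("oil",.76,-.06),("jar",.772,.078),("flat",.65,-.16)):
    r=.04
    o=[]
    for P in(A,B):
        m=(abs(P[:,0]-x)<r)&(abs(P[:,1]-y)<r)&(P[:,2]>.02)
        if n=="flat": m=(P[:,1]<-.115)&(P[:,1]>-.20)&(abs(P[:,0]-.66)<.1)&(P[:,2]>.03)&(P[:,2]<.04)
        o.append((np.percentile(P[m,:2],98,0)*1000).round(1))
    print(n,o)
cv2.imwrite("pics/end.png",np.hstack([cv2.resize(i[a:b,c:d],(400,300),interpolation=cv2.INTER_CUBIC) for i,(a,b,c,d) in zip((f["img"],g["img"]),[(165,285,195,355),(135,255,245,405)])]))
E
```

```text
time_s: 12.65
tcp_pos: [0.6622, -0.0512, 0.1449]
orientation: [-1.969, -2.446, -0.0]
force: [-0.0, -0.5, 0.1]
width: 0.0597
gripper_force: 0.0
time_s: 13.15
tcp_pos: [0.6459, -0.2621, 0.1842]
orientation: [1.971, 2.446, 0.0]
force: [0.5, -0.3, -0.3]
width: 0.0598
gripper_force: 0.0
t 13.15 local mm [ -62.8 -322.2  184.2] F [ 0.5 -0.3 -0.3]
slump 412 far x 57.82 [np.float64(57.82), np.float64(57.82)] near 317 -59.2
next 301 far x 57.73 [np.float64(57.73), np.float64(57.69)] near 299 -58.78
mid 296 far x 57.84 [np.float64(57.85), np.float64(57.81)] near 317 -59.02
x -45 -20 y min [-87.8 -87.3 -85.2]
x -20 10 y min [-89.4 -88.6 -88.3]
x 10 45 y min [-89.8 -89.7 -89.1]
tally_a [array([525.4,  76.3]), array([524.8,  75.7])]
tally_b [array([ 682.2, -235.3]), array([ 695.9, -216.7])]
oil [array([774.2, -45.3]), array([775.9, -48.2])]
jar [array([799.8, 102.7]), array([800.4, 102.5])]
flat [array([ 704.9, -116.1]), array([ 704.3, -116.1])]
```

View pics/end.png

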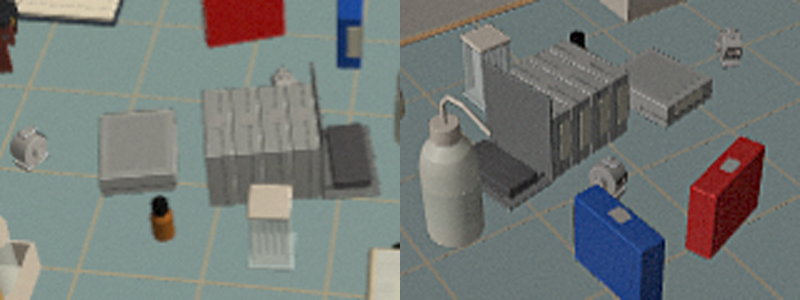

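Both views show four boxes standing side by side, flush at crop-left (205–320, 90–200), with the flat box, tallies, bottle and jar where they were. The tally_b reading is offset only because the gripper is now above it.

```bash
python3 -c "
from workcell import manip
print(manip.job_done())"
```

```text
the job is handed in; nothing more can be done
None
```

The slumped box now stands upright against the next box of the row, its ends flush to within about 0.5 mm in the camera readings; nothing else on the bench visibly moved, and I handed the job in at about 13 s (the first push jammed at roughly 68 N wrist force, under the 120 N limit).

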